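Clip the nut drivers into the rack by size

ROBOT

A 6-joint arm with a two-finger parallel gripper is mounted at the origin on the work surface. World frame = base frame: x ahead of the robot, y to its left, z up, the work surface at z = 0. Lengths are in m, angles in rad, forces in N, time in s.
With the tool pointing down it reaches from about 0.375 to 0.9 m from the base axis. Payload 3.1 kg.
Tool frame: the origin (TCP) lies midway between the tips of the shut fingers; the grasp point (between the pads) lies robot.grip_point_offset behind it (robot.grip_point_offset is the distance from the TCP to the grasp point, in m); z points along the fingers, y is the direction in which the jaws open and shut (so a half turn about z gives the same grasp; the last joint's range is limited). The gripper opens to 87 mm and grips with 3 to 60 N. Pads are 19 mm wide; open, the fingers measure 117 mm over their backs; the gripper's body (75 mm by 190 mm) begins 51 mm behind the grasp point.
Start: joints at [-1.444, 0.527, 1.433, -0, 1.181, -0.178], TCP at [0.188, -0.596, 0.223] pointing down, gripper open.
Joint ranges: [-3.08, 3.08], [-0.75, 2.2], [0.22, 2.44], [-1.43, 4.57], [0, 2.65], [-2.85, 2.85]. Speed limits (rad/s): [2.79, 2.79, 3.14, 3.14, 3.14, 3.14].

INTERFACE

Orientations are given as a unit quaternion [x, y, z, w].
In Python, from rig import robot, cams, hand_in gives the robot as it stands. The module is installed in compiled form; this text tells all that it offers.
- The arm moves only by the tool send_rows, never from a script. Its argument "steps" is one flat list of numbers, 5 for each row, row after row: the finger opening in m, from 0 to 0.087, then the shift along the tool's x, y, z in m, then the turn about the tool's z in rad. A call has 1 to 8 rows; each row is the pose to reach, as a shift and turn from the pose measured when the call began, along the tool's axes at that moment; what a row does not reach only later rows make up. A row lasts 1/8 s, in which the tool goes at most 62.5 mm and 10.7 degrees, less where a joint would pass 70% of its speed; a pose out of reach is approached as far as the arm can. A call with a gripper value outside its range is refused whole. The fingers move at their own pace and stop on an object; "force" is the grip in N (left out, the last holds). Time passes only in rows, so rows that repeat a pose let the fingers close. It gives the time, the measured TCP pose, the force and the opening at its end, in the units of the state.
- robot.get_obs(): the state, without advancing time (a new reading comes with each control period).
- cams.camera(name): name is "scene" or "top" or "wrist"; returns a dict with "color" (420x560x3 uint8, red, green, blue), "range_z" (420x560 float32, m along the optical axis (not along the pixel's ray), 0 where there is no reading), "intrinsics" (3x3 intrinsics, pixels), "extrinsics" (4x4, takes a point from camera to world coordinates). Camera axes: x right, y down, z forward; pixel columns grow to the right and rows downward; lengths in m; the calibration is good to about 2 mm. A picture is of the moment at which its call begins.
- hand_in(): hands the job in, once; it reports no verdict.
The state is a dict: "time": time; "q": joint angles; "joint_velocities": joint speeds; "joint_torque": joint torques, N m; "position": TCP position; "tool_rot": TCP orientation; "ft_force": force on the tool from outside, world axes, zero at the start; "moment": the same for the moment, N m; "grip_width": finger opening in m.
Only numpy, scipy, OpenCV 4.12 (cv2) and the standard library are available. Lean on these libraries where they do the work, as an engineer would, in place of code of your own. Each camera call takes 0.05 s, during which the arm holds its last target.

TASK

Put the three yellow-handled nut drivers back in the bench rack: press each one down until it clicks fully home in its own clip, handle centred in the clip and lying level, in order of length with the shortest next to the red end block, the medium one in the middle and the longest next to the white end block. The sockets may point either way; leave the other things on the bench where they are, and let go of everything at the end.

Things in the scene. Friction and masses are not known exactly. Their poses are not given: they have to be found in the camera images.
- short_center (a point): Handle centre (on the axis, 12 mm up) of the shortest nut driver, 140 mm long: yellow octagonal handle 120 mm long, 24 mm across flats, black bands at its ends, then a steel shaft sticking out 20 mm with a 12 mm socket at its tip. x: along the driver to the socket, z up. It lies on a flat, two flats upright to grip; socket points away from the robot (within 0.45 rad). 80 to 190 g, balanced near here.
- medium_center (a point): Handle centre (on the axis, 12 mm up) of the medium nut driver, 165 mm long: yellow octagonal handle 120 mm long, 24 mm across flats, black bands at its ends, then a steel shaft sticking out 45 mm with a 15 mm socket at its tip. x: along the driver to the socket, z up. It lies on a flat, two flats upright to grip; socket points away from the robot (within 0.45 rad). 80 to 190 g, balanced near here.
- long_center (a point): Handle centre (on the axis, 12 mm up) of the longest nut driver, 190 mm long: yellow octagonal handle 120 mm long, 24 mm across flats, black bands at its ends, then a steel shaft sticking out 70 mm with a 18 mm socket at its tip. x: along the driver to the socket, z up. It lies on a flat, two flats upright to grip; socket points away from the robot (within 0.45 rad). 80 to 190 g, balanced near here.
- clip_left (a point): Where a handle's centre lies when fully home in the left (+y) clip of the rack: 62 mm above the table, 12 mm above the two cross bars that carry the handle. Axes as the rack: x along a clipped handle (away from the robot), y along the row to the left, z up.
- clip_mid (a point): Where a handle's centre lies when fully home in the middle clip of the rack: 62 mm above the table, 12 mm above the two cross bars that carry the handle. Axes as the rack: x along a clipped handle (away from the robot), y along the row to the left, z up. Pressed straight down, level, a handle spreads the four sprung jaws with a peak near 12 N, 25 to 15 mm above home; then the lips close over it, pull it down and hold it.
- rack: Rack, screwed down; origin under the middle clip, axes as the clips. Black base 130 x 340 x 8 mm; two aluminium bars along y, tops at 50 mm, 42 mm before and behind the clip points; three clips 80 mm apart in y. Each has a pair of 12 mm long steel jaws on each bar: round 8 mm lips, tops at 77 mm, 13.6 mm apart at rest. Between front and rear jaws 72 mm is free for fingers. 3 mm off sideways still enters.
- clip_right (a point): Where a handle's centre lies when fully home in the right (-y) clip of the rack: 62 mm above the table, 12 mm above the two cross bars that carry the handle. Axes as the rack: x along a clipped handle (away from the robot), y along the row to the left, z up.
- red_stop_top (a point): Centre of the top face of the red end block, 30 mm above the table; the block (100 x 22 x 22 mm) lies across one end of the rack's base plate, 155 mm from the middle clip and 75 mm from the nearest clip. It may be at the left or the right end.
- white_stop_top (a point): Centre of the top face of the white end block, same size and height as the red one, at the rack's other end.
- short_driver: The shortest driver; origin under its handle's centre, on the lower flat.
- medium_driver: The medium driver; origin under its handle's centre.
- long_driver: The longest driver; origin under its handle's centre.
- flux_jar: Bystander: amber jar, 52 mm wide, 55 mm tall; origin under its centre.
- cleaner: Bystander: white bottle with a blue cap, 60 mm wide, 150 mm tall; origin under its centre.
- tin: Bystander: round metal tin, 49 mm wide, 24 mm tall, between drivers and rack on the robot's side; origin under its centre.
- board: Bystander: blue circuit board, 110 x 65 x 7 mm; origin under its centre.
- parts_tray: Bystander: blue open parts tray, 100 x 150 x 28 mm; origin under its centre.
- brush: Bystander: brush, 160 mm long, lying to the right of the drivers; origin under its centre.
- mug: Bystander: white mug, 76 mm wide, 85 mm tall; origin under its centre.
Things that resemble listed ones, but are neither listed nor needed, are in the scene too. What is shaped like the medium_driver but turquoise is not meant.

How it is judged:
By the outcome, as a careful person would: the job done as asked, in the order asked, and still so for the second after the job is handed in, with the robot touching nothing.
It also fails if it takes over 69 s, if anything falls off the work surface, if the arm or the gripper's body presses on something with over 40 N, if the wrist force passes 120 N, or if a joint passes its speed limit or range.

## Working session

There is one attempt and no reset: what is moved stays moved. The work goes in short steps, Python scripts to look and compute and a tool call to move; the robot and the scene stay as the last step left them, time stands still between calls to the robot, and variables do not carry over. Pictures are saved under pics/ and viewed, and the job is handed in when it is done.

Besides the shell and the picture viewer there is one more tool, called after "Request:" by a JSON object that holds its "fn" and its "kwargs". send_rows: Moves the arm, as the interface text tells. Its arguments: {"type":"object","properties":{"steps":{"type":"array","items":{"type":"number"}},"force":{"type":"number"}},"required":["steps"]}

```bash
mkdir -p pics; cat > h.py <<'E'
import numpy as np,cv2
from rig import robot,cams,hand_in
def snap(n,save):
    c=cams.camera(n); np.savez('pics/'+save+'.npz',**c)
    cv2.imwrite('pics/'+save+'.png',c['color'][:,:,::-1]); return c
def load(s): return dict(np.load('pics/'+s+'.npz'))
def cast(c,uv,z):
    uv=np.atleast_2d(uv).astype(float); K=c['intrinsics'];T=c['extrinsics']
    d=np.c_[(uv-[K[0,2],K[1,2]])/[K[0,0],K[1,1]],np.ones(len(uv))]@T[:3,:3].T
    o=T[:3,3]; return o+d*((z-o[2])/d[:,2])[:,None]
E
python3 - <<'E'
from h import *
for n in ['scene','top','wrist']:
    c=snap(n,n+'0'); print(n,c['intrinsics'].round(1).tolist(),c['extrinsics'].round(3).tolist())
print(robot.get_obs(),robot.grip_point_offset)
E
```

```text
scene [[491.2, 0.0, 271.9], [0.0, 491.2, 207.6], [0.0, 0.0, 1.0]] [[-0.691, 0.577, -0.435, 1.24], [0.723, 0.536, -0.437, 0.76], [-0.019, -0.616, -0.787, 1.361], [0.0, 0.0, 0.0, 1.0]]
top [[452.8, 0.0, 276.7], [0.0, 452.8, 212.6], [0.0, 0.0, 1.0]] [[-0.016, -0.982, 0.191, 0.308], [-1.0, 0.017, 0.0, 0.031], [-0.004, -0.191, -0.982, 1.319], [0.0, 0.0, 0.0, 1.0]]
wrist [[349.6, 0.0, 284.4], [0.0, 349.6, 209.9], [0.0, 0.0, 1.0]] [[0.302, -0.919, -0.252, 0.256], [-0.953, -0.292, -0.078, -0.574], [-0.002, 0.264, -0.965, 0.384], [0.0, 0.0, 0.0, 1.0]]
{'time': 0.15, 'q': array([-1.44349905e+00,  5.28258862e-01,  1.43359653e+00, -2.35133414e-05,
        1.18138020e+00, -1.78494975e-01]), 'joint_velocities': array([ 4.12186875e-04, -2.06504159e-03, -3.68140685e-03, -1.17224260e-03,
       -3.47199501e-05,  1.45076427e-03]), 'joint_torque': array([ 5.05148921e-05, -4.40430450e+01, -1.76842761e+01,  6.33686618e-02,
        5.52885351e-02, -9.84499684e-05]), 'position': array([ 0.18810907, -0.59544247,  0.22179623]), 'tool_rot': array([ 9.88333125e-01,  1.52305478e-01,  1.01571484e-05, -8.21478643e-04]), 'ft_force': array([-0.93355123, -0.68309071,  0.14389467]), 'moment': array([ 0.02387909,  0.00464023, -0.0104294 ]), 'grip_width': 0.08708088260736893} 0.0187
```

View pics/top0.png

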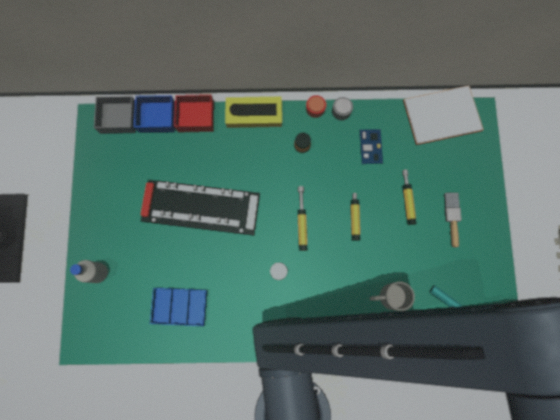

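View pics/scene0.png

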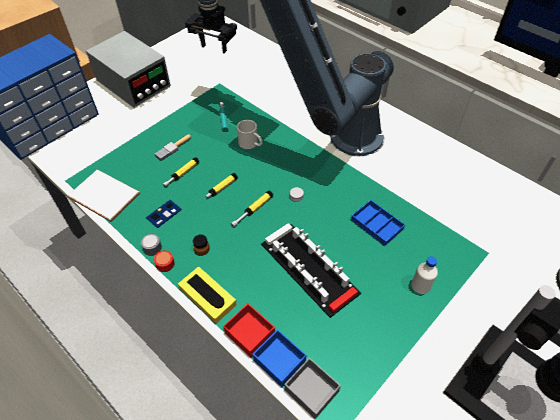

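The top view shows the red block at the left (+y) end of the rack, pixel (148,199), and the white block at the right end, (252,211). The drivers are the long one at (302,220), the short one at (355,215) and the medium one at (409,200). Turquoise decoy at (445,297).

```bash
python3 - <<'E'
from h import *
for n in ['top0','scene0']:
    c=load(n); hsv=cv2.cvtColor(c['color'],cv2.COLOR_RGB2HSV)
    m=cv2.inRange(hsv,(20,120,60),(34,255,255))
    k,l,s,ce=cv2.connectedComponentsWithStats(m)
    for i in range(1,k):
        if s[i,4]<60: continue
        ys,xs=np.nonzero(l==i); P=cast(c,np.c_[xs,ys],0.02)[:,:2]
        ctr=P.mean(0); w,v=np.linalg.eigh(np.cov((P-ctr).T)); a=v[:,1]*np.sign(v[0,1])
        t=(P-ctr)@a; u=(P-ctr)@v[:,0]; print(n,ce[i].round(1),s[i,4],'ctr',ctr.round(4),'ang',np.arctan2(a[1],a[0]).round(3),'len',np.ptp(t).round(4),'wid',np.ptp(u).round(4), 'midext',(ctr+a*(t.min()+t.max())/2).round(4))
c=load('top0')['color'][:,:,::-1]
a=cv2.resize(c[160:260,290:430],None,fx=5.5,fy=5.5,interpolation=cv2.INTER_CUBIC); cv2.imwrite('pics/za.png',a)
a=cv2.resize(c[170:245,135:270],None,fx=5.8,fy=5.8,interpolation=cv2.INTER_CUBIC); cv2.imwrite('pics/zb.png',a)
E
```

```text
top0 [252.8 111.6] 879 ctr [0.8757 0.099 ] ang 1.562 len 0.1658 wid 0.0885 midext [0.8757 0.0985]
top0 [408.8 203.4] 216 ctr [ 0.5808 -0.3565] ang 0.046 len 0.0876 wid 0.0215 midext [ 0.5809 -0.3565]
top0 [354.8 218.9] 203 ctr [ 0.5375 -0.1961] ang -0.025 len 0.0859 wid 0.0205 midext [ 0.5387 -0.1961]
top0 [301.9 229.1] 179 ctr [ 0.5099 -0.0411] ang 0.016 len 0.0851 wid 0.0185 midext [ 0.5092 -0.0411]
scene0 [185.7 167.9] 152 ctr [ 0.5815 -0.3487] ang 0.067 len 0.095 wid 0.032 midext [ 0.5812 -0.3487]
scene0 [223.6 183.5] 157 ctr [ 0.5377 -0.1885] ang -0.003 len 0.0922 wid 0.031 midext [ 0.5375 -0.1885]
scene0 [259.3 202. ] 171 ctr [ 0.5107 -0.0334] ang 0.033 len 0.0938 wid 0.0301 midext [ 0.5099 -0.0334]
scene0 [207.1 295.4] 1146 ctr [0.879  0.1052] ang 1.558 len 0.1852 wid 0.0942 midext [0.8789 0.0993]
```

View pics/za.png

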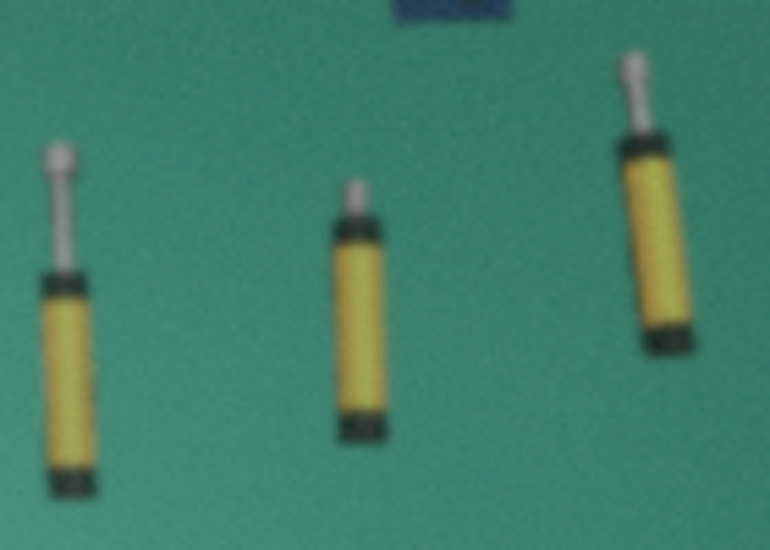

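View pics/zb.png

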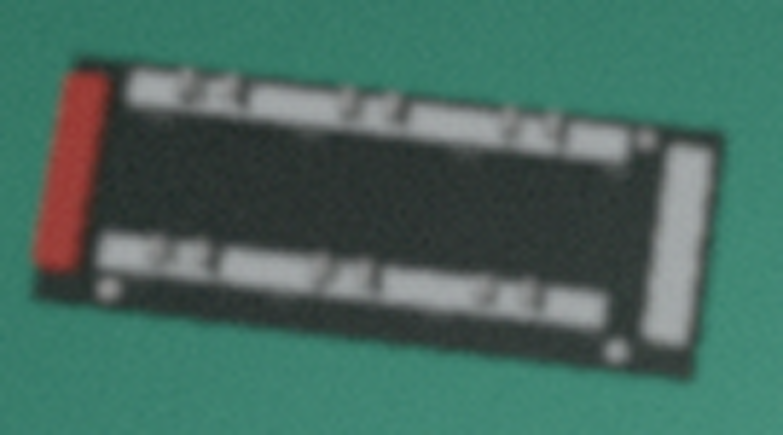

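```bash
cat >> h.py <<'E'
def mv(x,y,z,yaw):
    """shift in tool axes from the current pose to the target, and turn"""
    from scipy.spatial.transform import Rotation as R
    o=robot.get_obs(); Rm=R.from_quat(o['tool_rot']); M=Rm.as_matrix()
    d=M.T@(np.array([x,y,z])-o['position']); yaw0=np.arctan2(M[1,0],M[0,0])
    print('t',o['time'],'pos',o['position'].round(4),'yaw',round(yaw0,4),'tilt',M[:,2].round(4),'F',o['ft_force'].round(1),'w',round(o['grip_width'],4),'q',o['q'].round(2))
    dy=-(yaw-yaw0); dy=(dy+np.pi/2)%np.pi-np.pi/2
    print('shift',d.round(4),'turn',round(dy,4),'rows>=',max(np.linalg.norm(d)/.0625,abs(dy)/.187).round(1))
E
python3 - <<'E'
from h import *
c=load('top0'); hsv=cv2.cvtColor(c['color'],cv2.COLOR_RGB2HSV)
m=(cv2.inRange(hsv,(0,130,60),(8,255,255))|cv2.inRange(hsv,(172,130,60),(180,255,255)))[170:245,135:270]
ys,xs=np.nonzero(m); r=cast(c,[[xs.mean()+135,ys.mean()+170]],.03)[0]
m=cv2.inRange(hsv,(0,0,110),(180,60,255)); k,l,s,ce=cv2.connectedComponentsWithStats(m)
for i in range(1,k):
    if 240<ce[i][0]<262 and 195<ce[i][1]<230: print(ce[i],s[i]); w=cast(c,[ce[i]],.03)[0]
print(r,w,(r+w)/2,np.linalg.norm(r-w),'rack yaw',np.arctan2(*(-(r-w)[:2]*[1,-1])))
mv(.50,-.19,.22,0)
E
```

```text
[251.52380952 211.79487179] [246 195  12  35 273]
[0.60434192 0.40864198 0.03      ] [0.56160988 0.10420996 0.03      ] [0.5829759  0.25642597 0.03      ] 0.3074164652841352 rack yaw -0.1394553275990857
t 0.15 pos [ 0.1881 -0.5954  0.2218] yaw 0.3058 tilt [-2.0e-04  1.6e-03 -1.0e+00] F [-0.9 -0.7  0.1] w 0.0871 q [-1.44  0.53  1.43 -0.    1.18 -0.18]
shift [ 0.4195 -0.2927  0.0024] turn 0.3058 rows>= 8.2
```

Request:
{"fn": "send_rows", "kwargs": {"steps": [0.087,0.42,-0.293,0,0.3,0.087,0.42,-0.293,0,0.3,0.087,0.42,-0.293,0,0.3,0.087,0.42,-0.293,0,0.3,0.087,0.42,-0.293,0,0.3,0.087,0.42,-0.293,0,0.3,0.087,0.42,-0.293,0,0.3,0.087,0.42,-0.293,0,0.3], "force": 50}}

```text
time: 1.15
position: [0.4938, -0.1978, 0.2223]
tool_rot: [1.0, 0.003, -0.0, -0.001]
ft_force: [0.7, -0.8, -0.9]
grip_width: 0.0869
```

Request:
{"fn": "send_rows", "kwargs": {"steps": [0.087,0.02,-0.02,0,0,0.087,0.02,-0.02,0,0,0.087,0.02,-0.02,0,0]}}

```text
time: 1.52
position: [0.5131, -0.1779, 0.2221]
tool_rot: [1.0, 0.003, -0.001, -0.001]
ft_force: [-0.2, -0.4, -0.1]
grip_width: 0.0869
```

```bash
python3 - <<'E'
from h import *
c=snap('wrist','w1'); mv(.55,.25,.25,-.14)
E
```

```text
t 1.575 pos [ 0.5129 -0.1784  0.2222] yaw 0.0047 tilt [-0.0011  0.0015 -1.    ] F [ 0.1 -0.   0.9] w 0.0874 q [-0.54  0.42  1.64  0.    1.09  1.02]
shift [ 0.0391 -0.4282 -0.0272] turn 0.1447 rows>= 6.9
```

View pics/w1.png

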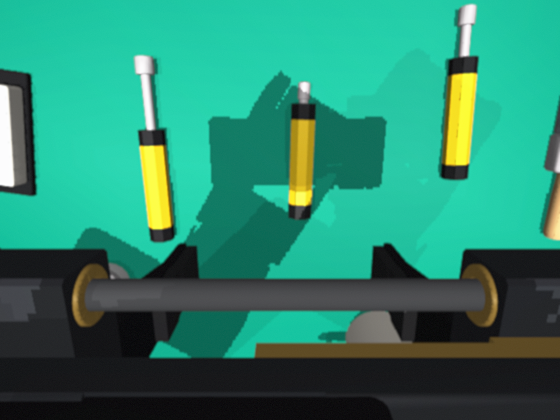

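The wrist view shows all three drivers clearly: long at pixels (150,185), short at (302,160) and medium at (460,118). Next I look at the rack.

Request:
{"fn": "send_rows", "kwargs": {"steps": [0.087,0.0,-0.428,-0.03,0.14,0.087,0.0,-0.428,-0.03,0.14,0.087,0.0,-0.428,-0.03,0.14,0.087,0.0,-0.428,-0.03,0.14,0.087,0.0,-0.428,-0.03,0.14,0.087,0.0,-0.428,-0.03,0.14,0.087,0.0,-0.428,-0.03,0.14,0.087,0.0,-0.428,-0.03,0.14]}}

```text
time: 2.58
position: [0.511, 0.2515, 0.2531]
tool_rot: [0.998, -0.066, -0.0, -0.001]
ft_force: [0.1, -1.5, -0.1]
grip_width: 0.087
```

```bash
python3 - <<'E'
from h import *
c=snap('wrist','w2'); mv(.51,-.04,.22,0)
E
```

```text
t 2.625 pos [0.5108 0.2495 0.2527] yaw -0.1339 tilt [-1.1e-03  8.0e-04 -1.0e+00] F [ 0.6 -0.1  0. ] w 0.0866 q [0.26 0.42 1.54 0.   1.18 1.96]
shift [0.0379 0.2871 0.0325] turn -0.1339 rows>= 4.7
```

View pics/w2.png

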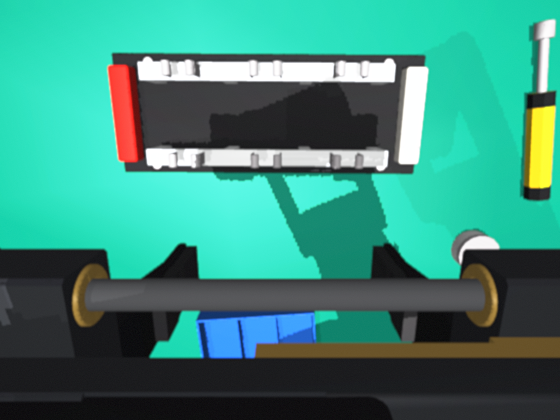

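The wrist view shows the rack: red block at (123,113), white block at (412,115), clip jaws at rows ~68 and ~158.

```bash
cat >> h.py <<'E'
def pts(c,m):
    ys,xs=np.nonzero(m); z=c['range_z'][ys,xs]; ok=z>0; xs,ys,z=xs[ok],ys[ok],z[ok]; K=c['intrinsics'];T=c['extrinsics']
    p=np.c_[(xs-K[0,2])*z/K[0,0],(ys-K[1,2])*z/K[1,1],z]; return p@T[:3,:3].T+T[:3,3]
def yellow(c,minA=400):
    hsv=cv2.cvtColor(c['color'],cv2.COLOR_RGB2HSV); m=cv2.inRange(hsv,(20,150,60),(32,255,255)); m[250:]=0
    k,l,s,ce=cv2.connectedComponentsWithStats(m)
    for i in range(1,k):
        if s[i,4]<minA or s[i,3]>130 : continue
        P=pts(c,l==i); print('px',ce[i].round(0),'z',np.percentile(P[:,2],[5,50,95]).round(4))
        P=P[P[:,2]>np.median(P[:,2])-.004][:,:2]
        for nm,Q in (('range',P),('plane',cast(c,np.argwhere(l==i)[:,::-1],.016)[:,:2])):
            ctr=Q.mean(0); w,v=np.linalg.eigh(np.cov((Q-ctr).T)); a=v[:,1]*np.sign(v[0,1]); n=np.array([-a[1],a[0]])
            t=(Q-ctr)@a; u=(Q-ctr)@n; tm=(t.min()+t.max())/2; um=(np.percentile(u,1)+np.percentile(u,99))/2
            print('  ',nm,'ctr',(ctr+a*tm+n*um).round(4),'ang',np.arctan2(a[1],a[0]).round(3),'len',np.ptp(t).round(4),'wid',np.ptp(u).round(4))
E
python3 - <<'E'
from h import *
yellow(load('w1')); print(); yellow(load('w2'))
c=load('w2'); hsv=cv2.cvtColor(c['color'],cv2.COLOR_RGB2HSV)
mr=cv2.inRange(hsv,(0,130,60),(8,255,255))|cv2.inRange(hsv,(172,130,60),(180,255,255)); mw=cv2.inRange(hsv,(0,0,170),(180,40,255)); mw[:,:398]=0; mw[:,430:]=0;mw[:60]=0;mw[170:]=0;mr[250:]=0
R={}
for n,m in(('r',mr),('w',mw)):
    P=pts(c,m); P=P[abs(P[:,2]-.03)<.003]; b=cv2.minAreaRect(P[:,:2].astype(np.float32)*1000); print(n,len(P),P.mean(0).round(4),b); R[n]=np.array(b[0])/1000
    print('   plane',cast(c,np.argwhere(m)[:,::-1],.03).mean(0).round(4))
d=R['r']-R['w']; print('mid',(R['r']+R['w'])/2,np.linalg.norm(d),'yaw',np.arctan2(-d[0],d[1]))
cv2.imwrite('pics/zc.png',cv2.resize(c['color'][50:180,105:430,::-1],None,fx=2.4,fy=2.4,interpolation=cv2.INTER_CUBIC))
E
```

```text
px [459. 119.] z [0.0118 0.0218 0.0243]
   range ctr [ 0.5793 -0.3557] ang 0.059 len 0.091 wid 0.0236
   plane ctr [ 0.5788 -0.3547] ang 0.058 len 0.0922 wid 0.0273
px [301. 161.] z [0.0171 0.0224 0.0244]
   range ctr [ 0.535  -0.1951] ang -0.019 len 0.0908 wid 0.0224
   plane ctr [ 0.5342 -0.1951] ang -0.016 len 0.0922 wid 0.0238
px [157. 186.] z [0.0132 0.0221 0.0244]
   range ctr [ 0.5078 -0.0399] ang 0.016 len 0.0906 wid 0.0233
   plane ctr [ 0.5064 -0.0406] ang 0.009 len 0.0919 wid 0.0264

px [539. 147.] z [0.0099 0.0211 0.0243]
   range ctr [ 0.5083 -0.0381] ang 0.009 len 0.0911 wid 0.0238
   plane ctr [ 0.5072 -0.0366] ang 0.02 len 0.0933 wid 0.0298
r 1888 [0.6059 0.4127 0.0295] ((604.2681884765625, 413.173828125), (21.887710571289062, 98.04219818115234), 81.92694091796875)
   plane [0.605  0.4091 0.03  ]
w 1917 [0.5636 0.1076 0.0293] ((561.8208618164062, 107.50433349609375), (22.156551361083984, 98.01173400878906), 82.18951416015625)
   plane [0.5631 0.108  0.03  ]
mid [0.58304453 0.26033908] 0.3086026822425316 yaw -0.13798429523160113
```

View pics/zc.png

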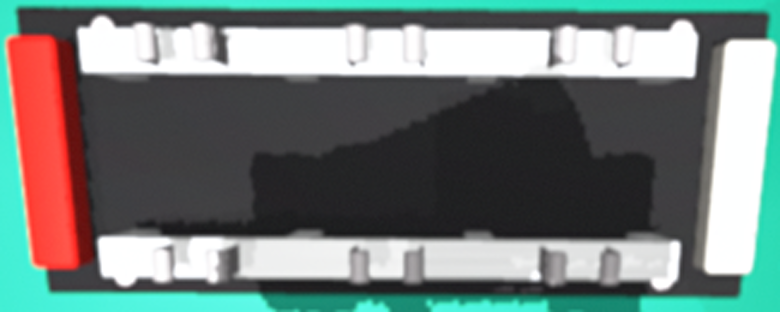

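```bash
python3 - <<'E'
from h import *
c=load('w2'); z=c['range_z']; m=np.zeros(z.shape,bool); m[40:190,100:440]=1
P=pts(c,m); print(P[:,2].max())
yaw=-.138; ex=np.array([np.cos(yaw),np.sin(yaw)]); ey=np.array([-ex[1],ex[0]])
Q=np.c_[(P[:,:2]-[.583,.258])@ex,(P[:,:2]-[.583,.258])@ey,P[:,2]]
H=Q[Q[:,2]>.068]; print(len(H))
from scipy.cluster.hierarchy import fcluster,linkage
L=fcluster(linkage(H[:,:2]),.004,'distance')
for i in range(1,L.max()+1):
    h=H[L==i]; print(len(h),((h.min(0)+h.max(0))/2).round(4),np.ptp(h,axis=0).round(4))
B=Q[(abs(Q[:,2]-.05)<.002)]; print('bars x',[ (B[s][:,0].min().round(4),B[s][:,0].max().round(4)) for s in (B[:,0]<0,B[:,0]>0)],B[:,1].min(),B[:,1].max())
for s in (B[:,0]<0,B[:,0]>0): print(np.polyfit(B[s][:,1],B[s][:,0],1))
E
```

```text
0.07978976519406877
1564
112 [-0.0424 -0.0884  0.0737] [0.0121 0.0085 0.0088]
122 [-0.0423 -0.0662  0.0737] [0.012  0.008  0.0086]
133 [-0.0424  0.0711  0.0734] [0.0122 0.0082 0.0102]
117 [-0.0425  0.0936  0.0751] [0.0124 0.009  0.0094]
117 [-0.0422 -0.0087  0.0751] [0.0119 0.0078 0.0064]
111 [-0.0422  0.0137  0.075 ] [0.0117 0.0081 0.0058]
144 [ 0.0416 -0.0663  0.0733] [0.0121 0.0085 0.01  ]
140 [ 0.0416 -0.0884  0.0732] [0.0121 0.0084 0.0104]
140 [0.0416 0.0932 0.0755] [0.0122 0.0088 0.0062]
158 [0.0414 0.0712 0.0736] [0.012  0.0082 0.0107]
135 [ 0.0414 -0.0086  0.0747] [0.0119 0.0074 0.0083]
135 [0.0413 0.0134 0.0739] [0.0117 0.008  0.0088]
bars x [(np.float64(-0.0504), np.float64(-0.0342)), (np.float64(0.0335), np.float64(0.0497))] -0.12246690101580297 0.1279180792291383
[-0.00010951 -0.04182223]
[-0.00034933  0.04118711]
```

```bash
python3 - <<'E'
from h import *
mv(.508,-.039,.08,.012)
E
```

```text
t 2.625 pos [0.5108 0.2495 0.2527] yaw -0.1339 tilt [-1.1e-03  8.0e-04 -1.0e+00] F [ 0.6 -0.1  0. ] w 0.0866 q [0.26 0.42 1.54 0.   1.18 1.96]
shift [0.0359 0.2864 0.1725] turn -0.1459 rows>= 5.4
```

Request:
{"fn": "send_rows", "kwargs": {"steps": [0.07,0.036,0.286,0.172,-0.146,0.07,0.036,0.286,0.172,-0.146,0.07,0.036,0.286,0.172,-0.146,0.07,0.036,0.286,0.172,-0.146,0.07,0.036,0.286,0.172,-0.146,0.07,0.036,0.286,0.172,-0.146,0.07,0.036,0.286,0.172,-0.146,0.07,0.036,0.286,0.172,-0.146]}}

```text
time: 3.62
position: [0.5078, -0.0392, 0.081]
tool_rot: [1.0, 0.005, -0.001, -0.0]
ft_force: [0.5, -0.3, -0.1]
grip_width: 0.07
```

```bash
python3 - <<'E'
from h import *
c=snap('wrist','w3'); yellow(c); mv(.508,-.039,.003,.012)
E
```

```text
px [285. 203.] z [0.0173 0.0225 0.0243]
   range ctr [ 0.5213 -0.0393] ang 0.013 len 0.063 wid 0.0225
   plane ctr [ 0.5206 -0.0392] ang 0.013 len 0.0636 wid 0.0237
t 3.675 pos [ 0.5081 -0.0386  0.0812] yaw 0.0118 tilt [-4.e-04  6.e-04 -1.e+00] F [-0.2 -0.3 -0.8] w 0.0699 q [-0.3   0.6   1.84  0.    0.7   1.26]
shift [-0.0001  0.0005  0.0782] turn -0.0002 rows>= 1.3
```

View pics/w3.png

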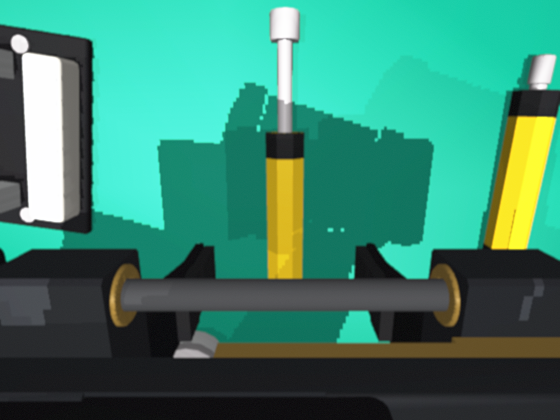

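The driver is centred between the open fingers (column 285), so I go down and grip.

Request:
{"fn": "send_rows", "kwargs": {"steps": [0.07,0,0,0.04,0,0.07,0,0,0.07,0,0.07,0,0,0.078,0,0.07,0,0,0.078,0,0.0,0,0,0.078,0,0.0,0,0,0.078,0,0.0,0,0,0.078,0,0.0,0,0,0.078,0], "force": 55}}

```text
time: 4.68
position: [0.5082, -0.0386, 0.0035]
tool_rot: [1.0, 0.006, 0.0, -0.0]
ft_force: [-0.2, 0.4, -0.2]
grip_width: 0.0381
```

Request:
{"fn": "send_rows", "kwargs": {"steps": [0.0,0,0,0,0,0.0,0,0,0,0,0.0,0,0,0,0,0.0,0,0,0,0,0.0,0,0,-0.02,0,0.0,0,0,-0.06,0,0.0,0,0,-0.12,0,0.0,0,0,-0.16,0]}}

```text
time: 5.68
position: [0.5085, -0.0387, 0.1656]
tool_rot: [1.0, 0.006, 0.001, -0.0]
ft_force: [0.9, 0.6, -1.2]
grip_width: 0.0229
```

```bash
python3 - <<'E'
from h import *
c=snap('wrist','w4'); yellow(c,100); mv(.572,.1813,.16,-.138)
E
```

```text
px [458. 166.] z [0.0114 0.0217 0.0243]
   range ctr [ 0.5351 -0.1945] ang -0.018 len 0.0904 wid 0.0235
   plane ctr [ 0.5343 -0.1933] ang -0.014 len 0.0922 wid 0.0275
px [284. 215.] z [0.1794 0.1847 0.1863]
   range ctr [ 0.5372 -0.0383] ang -0.003 len 0.0316 wid 0.0219
   plane ctr [ 0.4895 -0.0389] ang 0.007 len 0.0668 wid 0.0514
t 5.725 pos [ 0.5112 -0.0393  0.1699] yaw 0.012 tilt [ 0.0099 -0.0023 -0.9999] F [0.8 0.5 1.4] w 0.0229 q [-0.3   0.45  1.77  0.    0.91  1.26]
shift [ 0.0633 -0.2199  0.01  ] turn 0.15 rows>= 3.7
```

View pics/w4.png

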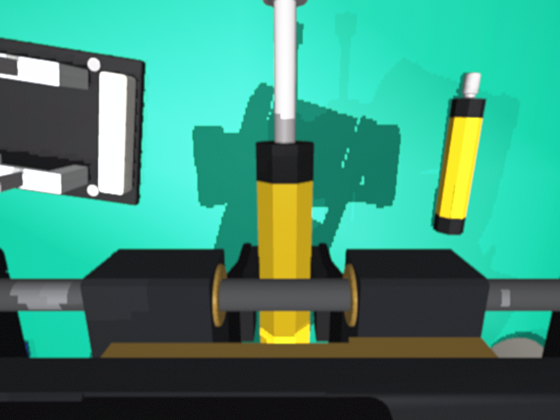

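Request:
{"fn": "send_rows", "kwargs": {"steps": [0.0,0.063,-0.22,0.02,0.15,0.0,0.063,-0.22,0.02,0.15,0.0,0.063,-0.22,0.02,0.15,0.0,0.063,-0.22,0.02,0.15,0.0,0.063,-0.22,0.02,0.15,0.0,0.063,-0.22,0.02,0.15,0.0,0.063,-0.22,0.02,0.15]}}

```text
time: 6.6
position: [0.5712, 0.1801, 0.1497]
tool_rot: [0.998, -0.07, 0.004, 0.001]
ft_force: [0.2, 0.5, -1.4]
grip_width: 0.0229
```

```bash
python3 - <<'E'
from h import *
c=snap('wrist','w5'); yellow(c,100); mv(.5725,.1813,.12,-.138)
E
```

```text
px [284. 215.] z [0.1629 0.1687 0.1707]
   range ctr [0.5994 0.1758] ang -0.124 len 0.0316 wid 0.0233
   plane ctr [0.558  0.1817] ang -0.156 len 0.0638 wid 0.0498
t 6.65 pos [0.5715 0.18   0.1499] yaw -0.1398 tilt [ 0.0092 -0.0026 -1.    ] F [-0.4 -0.  -0.3] w 0.0234 q [ 0.12  0.58  1.57 -0.    0.98  1.83]
shift [ 0.0006 -0.0014  0.0299] turn -0.0018 rows>= 0.5
```

View pics/w5.png

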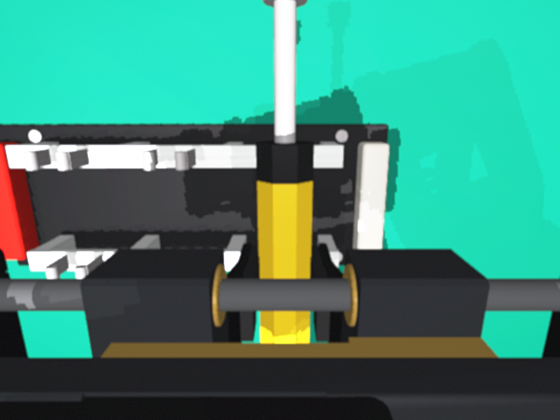

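Request:
{"fn": "send_rows", "kwargs": {"steps": [0.0,0.0008,-0.0014,0.02,-0.002,0.0,0.0008,-0.0014,0.045,-0.002,0.0,0.0008,-0.0014,0.055,-0.002,0.0,0.0008,-0.0014,0.055,-0.002]}}

```text
time: 7.15
position: [0.5726, 0.1805, 0.0944]
tool_rot: [0.998, -0.069, 0.004, 0.001]
ft_force: [-0.2, 0.1, -0.9]
grip_width: 0.0229
```

```bash
python3 - <<'E'
from h import *
mv(.5725,.1813,.053,-.138)
E
```

```text
t 7.15 pos [0.5726 0.1805 0.0944] yaw -0.1389 tilt [ 0.0077 -0.0028 -1.    ] F [-0.2  0.1 -0.9] w 0.0229 q [ 0.12  0.66  1.61 -0.    0.87  1.83]
shift [-0.0005 -0.0009  0.0414] turn -0.0009 rows>= 0.7
```

Request:
{"fn": "send_rows", "kwargs": {"steps": [0.0,-0.0005,-0.0009,0.01,0,0.0,-0.0005,-0.0009,0.018,0,0.0,-0.0005,-0.0009,0.025,0,0.0,-0.0005,-0.0009,0.031,0,0.0,-0.0005,-0.0009,0.036,0,0.0,-0.0005,-0.0009,0.041,0,0.0,-0.0005,-0.0009,0.042,0,0.0,-0.0005,-0.0009,0.042,0], "force": 60}}

```text
time: 8.15
position: [0.5719, 0.1813, 0.0535]
tool_rot: [0.998, -0.069, 0.003, 0.001]
ft_force: [-2.6, -0.7, 10.1]
grip_width: 0.0234
```

```bash
python3 - <<'E'
from h import *
mv(.5725,.1813,.053,-.138); c=snap('wrist','w6')
yellow(c,100)
E
```

```text
t 8.15 pos [0.5719 0.1813 0.0535] yaw -0.1386 tilt [ 0.0067 -0.003  -1.    ] F [-2.6 -0.7 10.1] w 0.0234 q [ 0.12  0.72  1.63 -0.01  0.79  1.84]
shift [ 0.0006 -0.0001  0.0005] turn -0.0006 rows>= 0.0
px [284. 219.] z [0.0668 0.0729 0.0744]
   range ctr [0.6002 0.1771] ang -0.134 len 0.0315 wid 0.0221
   plane ctr [0.5847 0.1792] ang -0.151 len 0.0417 wid 0.0332
```

View pics/w6.png

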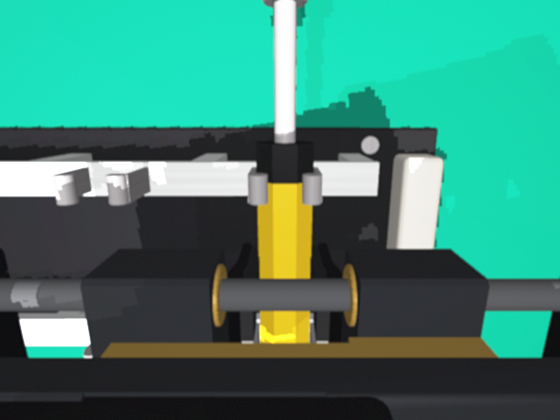

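The handle top reads about 74 mm, which is the home height. I release with a modest opening, rise and look.

Request:
{"fn": "send_rows", "kwargs": {"steps": [0.0,0.0,0,0.001,0,0.0,0.0,0,0.001,0,0.05,0.0,0,-0.0005,0,0.05,0.0,0,-0.0005,0,0.05,0,0,-0.0005,0,0.05,0,0,-0.0005,0]}}

```text
time: 8.95
position: [0.5718, 0.1813, 0.0537]
tool_rot: [0.998, -0.069, 0.003, 0.001]
ft_force: [0.1, -0.1, 0.0]
grip_width: 0.0483
```

Request:
{"fn": "send_rows", "kwargs": {"steps": [0.05,0,0,-0.03,0,0.05,0,0,-0.07,0,0.05,-0.04,0,-0.13,0,0.05,-0.08,0,-0.17,0,0.05,-0.08,0,-0.17,0,0.05,-0.08,0,-0.17,0,0.05,-0.08,0,-0.17,0]}}

```text
time: 9.82
position: [0.4919, 0.1926, 0.2219]
tool_rot: [0.998, -0.07, 0.002, 0.002]
ft_force: [0.3, 0.7, -0.2]
grip_width: 0.05
```

```bash
cat >> h.py <<'E'
def rackchk(c):
    yaw=-.138; ex=np.array([np.cos(yaw),np.sin(yaw)]); ey=np.array([-ex[1],ex[0]]); mid=np.array([.583,.2604])
    hsv=cv2.cvtColor(c['color'],cv2.COLOR_RGB2HSV); m=cv2.inRange(hsv,(20,150,60),(32,255,255)); m[250:]=0
    P=pts(c,m); Q=np.c_[(P[:,:2]-mid)@ex,(P[:,:2]-mid)@ey,P[:,2]]; Q=Q[(abs(Q[:,1])<.13)&(abs(Q[:,0])<.1)&(Q[:,2]>.05)]
    for y0 in (-.08,0,.08):
        q=Q[abs(Q[:,1]-y0)<.03]
        if len(q)<50: continue
        t=q[q[:,2]>.068]; 
        print('clip',y0,'x',q[:,0].min().round(4),q[:,0].max().round(4),'mid',((q[:,0].min()+q[:,0].max())/2).round(4),'y',np.percentile(t[:,1],[1,99]).mean().round(4))
        f=t[np.argsort(t[:,0])]; k=len(f)//4; print('   ztop rear->front',[np.percentile(f[i*k:(i+1)*k,2],80).round(4) for i in range(4)],'yc',[np.percentile(f[i*k:(i+1)*k,1],[2,98]).mean().round(4) for i in range(4)])
E
python3 - <<'E'
from h import *
c=snap('wrist','w7'); rackchk(c); yellow(c); mv(.5345,-.195,.15,-.018)
E
```

```text
clip -0.08 x -0.0454 0.0444 mid -0.0005 y -0.0799
   ztop rear->front [np.float64(0.0739), np.float64(0.0738), np.float64(0.0735), np.float64(0.073)] yc [np.float64(-0.08), np.float64(-0.0804), np.float64(-0.08), np.float64(-0.0802)]
px [284. 109.] z [0.0088 0.0717 0.0743]
   range ctr [0.5715 0.1811] ang -0.136 len 0.0899 wid 0.0234
   plane ctr [0.5732 0.1809] ang -0.14 len 0.1061 wid 0.0298
t 9.875 pos [0.4918 0.1925 0.2217] yaw -0.1393 tilt [ 0.004  -0.0035 -1.    ] F [-0.2  0.3 -0.6] w 0.0502 q [ 0.16  0.4   1.68 -0.    1.06  1.88]
shift [0.0957 0.3776 0.0732] turn -0.1213 rows>= 6.3
```

View pics/w7.png

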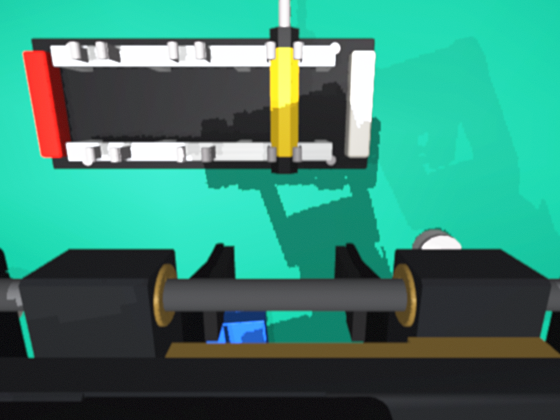

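The long driver is home: the top is level at 73–74 mm and it is centred within 0.5 mm. Next is the medium one.

```bash
python3 - <<'E'
from h import *
mv(.579,-.3555,.10,.058)
E
```

```text
t 9.875 pos [0.4918 0.1925 0.2217] yaw -0.1393 tilt [ 0.004  -0.0035 -1.    ] F [-0.2  0.3 -0.6] w 0.0502 q [ 0.16  0.4   1.68 -0.    1.06  1.88]
shift [0.1618 0.5303 0.124 ] turn -0.1973 rows>= 9.1
```

Request:
{"fn": "send_rows", "kwargs": {"steps": [0.07,0.162,0.53,0.12,-0.197,0.07,0.162,0.53,0.12,-0.197,0.07,0.162,0.53,0.12,-0.197,0.07,0.162,0.53,0.12,-0.197,0.07,0.162,0.53,0.12,-0.197,0.07,0.162,0.53,0.12,-0.197,0.07,0.162,0.53,0.12,-0.197,0.07,0.162,0.53,0.12,-0.197]}}

```text
time: 10.88
position: [0.5676, -0.2861, 0.1172]
tool_rot: [1.0, 0.028, 0.001, 0.001]
ft_force: [0.8, 0.7, 0.3]
grip_width: 0.07
```

Request:
{"fn": "send_rows", "kwargs": {"steps": [0.07,0.016,0.052,0.012,0,0.07,0.016,0.052,0.012,0,0.07,0.016,0.052,0.012,0,0.07,0.016,0.052,0.012,0]}}

```text
time: 11.38
position: [0.5861, -0.3356, 0.1049]
tool_rot: [1.0, 0.029, 0.0, 0.0]
ft_force: [0.2, 0.4, -0.3]
grip_width: 0.0698
```

```bash
python3 - <<'E'
from h import *
c=snap('wrist','w8'); yellow(c,100); mv(.579,-.3555,.0035,.058)
E
```

```text
px [312. 207.] z [0.0171 0.0224 0.0242]
   range ctr [ 0.592  -0.3556] ang 0.053 len 0.064 wid 0.0223
   plane ctr [ 0.5913 -0.3556] ang 0.054 len 0.0646 wid 0.024
px [100. 231.] z [0.0108 0.022  0.1784]
   range ctr [ 0.5902 -0.2348] ang -1.002 len 0.1243 wid 0.033
   plane ctr [ 0.5647 -0.1977] ang -0.638 len 0.0419 wid 0.0373
t 11.425 pos [ 0.5864 -0.3356  0.1053] yaw 0.0581 tilt [ 0.0016 -0.0013 -1.    ] F [ 0.7 -0.3  0.6] w 0.0701 q [-0.68  0.73  1.39 -0.    1.02  0.83]
shift [-0.0087  0.0193  0.1018] turn 0.0001 rows>= 1.7
```

View pics/w8.png

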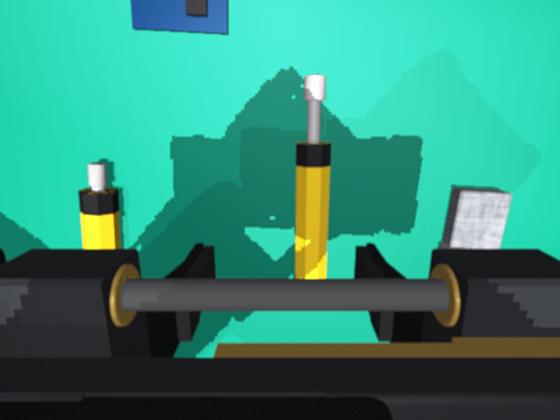

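The medium driver shows at column 312. I shift sideways to it before going down.

Request:
{"fn": "send_rows", "kwargs": {"steps": [0.07,-0.009,0.02,0.02,0,0.07,-0.009,0.02,0.045,0,0.07,-0.009,0.02,0.05,0,0.07,-0.009,0.02,0.05,0]}}

```text
time: 11.92
position: [0.5781, -0.3561, 0.0547]
tool_rot: [1.0, 0.029, 0.0, 0.0]
ft_force: [0.3, 0.3, 0.4]
grip_width: 0.0699
```

```bash
python3 - <<'E'
from h import *
mv(.5785,-.3563,.0035,.056)
E
```

```text
t 11.925 pos [ 0.5781 -0.3561  0.0547] yaw 0.0581 tilt [ 6.e-04 -6.e-04 -1.e+00] F [0.3 0.3 0.4] w 0.0699 q [-0.72  0.8   1.41 -0.    0.94  0.8 ]
shift [0.0003 0.0001 0.0512] turn 0.0021 rows>= 0.8
```

Request:
{"fn": "send_rows", "kwargs": {"steps": [0.07,0,0,0.03,0,0.07,0,0,0.048,0,0.07,0,0,0.051,0,0.0,0,0,0.051,0,0.0,0,0,0.051,0,0.0,0,0,0.051,0,0.0,0,0,0.051,0,0.0,0,0,0.051,0], "force": 55}}

```text
time: 12.92
position: [0.5782, -0.3563, 0.0039]
tool_rot: [1.0, 0.029, 0.0, 0.0]
ft_force: [-0.2, -0.2, -0.3]
grip_width: 0.0278
```

Request:
{"fn": "send_rows", "kwargs": {"steps": [0.0,0,0,0,0,0.0,0,0,0,0,0.0,0,0,0,0]}}

```text
time: 13.3
position: [0.5782, -0.3563, 0.0038]
tool_rot: [1.0, 0.029, 0.0, 0.0]
ft_force: [-0.1, -0.2, 0.5]
grip_width: 0.023
```

```bash
python3 - <<'E'
from h import *
mv(.583,.2604,.165,-.138)
E
```

```text
t 13.3 pos [ 0.5782 -0.3563  0.0038] yaw 0.0581 tilt [ 8.e-04 -8.e-04 -1.e+00] F [-0.1 -0.2  0.5] w 0.023 q [-0.72  0.87  1.42 -0.    0.85  0.8 ]
shift [ 0.0407 -0.6152 -0.1617] turn 0.1961 rows>= 10.2
```

Request:
{"fn": "send_rows", "kwargs": {"steps": [0.0,0,0,-0.03,0,0.0,0,0,-0.08,0,0.0,0,0,-0.13,0,0.0,0.008,-0.062,-0.16,0.03,0.0,0.012,-0.12,-0.16,0.06,0.0,0.016,-0.18,-0.16,0.09,0.0,0.02,-0.24,-0.16,0.12,0.0,0.024,-0.3,-0.16,0.15]}}

```text
time: 14.3
position: [0.5841, -0.0533, 0.1634]
tool_rot: [0.999, -0.047, 0.0, 0.0]
ft_force: [1.0, -0.1, -1.8]
grip_width: 0.0232
```

```bash
python3 - <<'E'
from h import *
mv(.583,.2604,.15,-.138)
E
```

```text
t 14.3 pos [ 0.5841 -0.0533  0.1634] yaw -0.0933 tilt [ 4.e-04 -5.e-04 -1.e+00] F [ 1.  -0.1 -1.8] w 0.0232 q [-0.28  0.55  1.59 -0.    1.    1.38]
shift [-0.0303 -0.3122  0.0133] turn 0.0447 rows>= 5.0
```

Request:
{"fn": "send_rows", "kwargs": {"steps": [0.0,-0.006,-0.06,0.002,0.01,0.0,-0.012,-0.12,0.005,0.02,0.0,-0.018,-0.18,0.008,0.03,0.0,-0.024,-0.24,0.011,0.04,0.0,-0.03,-0.295,0.013,0.045,0.0,-0.03,-0.312,0.013,0.045,0.0,-0.03,-0.312,0.013,0.045,0.0,-0.03,-0.312,0.013,0.045]}}

```text
time: 15.3
position: [0.5833, 0.2585, 0.1501]
tool_rot: [0.998, -0.07, -0.0, 0.001]
ft_force: [1.1, 0.6, -1.0]
grip_width: 0.0236
```

```bash
python3 - <<'E'
from h import *
c=snap('wrist','w9'); yellow(c,100); rackchk(c); mv(.583,.2604,.095,-.138)
E
```

```text
px [391. 205.] z [0.0604 0.0724 0.0745]
   range ctr [0.5827 0.1984] ang -0.022 len 0.069 wid 0.0647
   plane ctr [0.5659 0.167 ] ang -0.174 len 0.0846 wid 0.0343
px [285. 214.] z [0.1629 0.1687 0.1706]
   range ctr [0.6121 0.2542] ang -0.134 len 0.0328 wid 0.0225
   plane ctr [0.5699 0.2599] ang -0.15 len 0.0664 wid 0.0498
clip -0.08 x -0.0279 0.0601 mid 0.0161 y -0.0798
   ztop rear->front [np.float64(0.0737), np.float64(0.0737), np.float64(0.0737), np.float64(0.0739)] yc [np.float64(-0.0798), np.float64(-0.0796), np.float64(-0.0799), np.float64(-0.0797)]
clip 0 x 0.0091 0.0461 mid 0.0276 y -0.0044
   ztop rear->front [np.float64(0.1698), np.float64(0.17), np.float64(0.17), np.float64(0.17)] yc [np.float64(-0.0021), np.float64(-0.0021), np.float64(-0.0091), np.float64(-0.0022)]
t 15.35 pos [0.5834 0.2583 0.1502] yaw -0.1402 tilt [-2.0e-04 -1.3e-03 -1.0e+00] F [ 0.2 -0.3 -1.7] w 0.0231 q [ 0.24  0.63  1.46 -0.    1.05  1.95]
shift [-0.0007 -0.0021  0.0552] turn -0.0022 rows>= 0.9
```

View pics/w9.png

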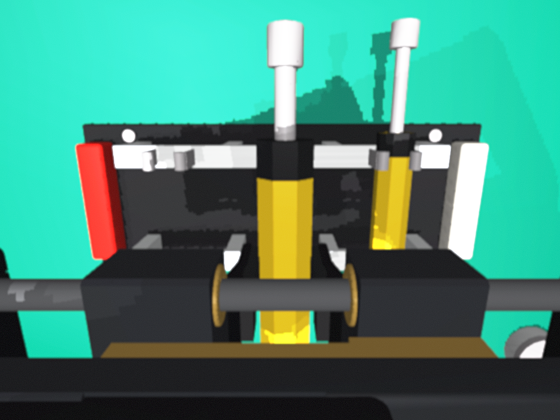

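Request:
{"fn": "send_rows", "kwargs": {"steps": [0.0,-0.0007,-0.0021,0.02,-0.002,0.0,-0.0007,-0.0021,0.045,-0.002,0.0,-0.0007,-0.0021,0.055,-0.002,0.0,-0.0007,-0.0021,0.055,-0.002]}}

```text
time: 15.85
position: [0.5828, 0.2592, 0.0946]
tool_rot: [0.998, -0.07, -0.001, 0.001]
ft_force: [-0.7, -0.6, -2.2]
grip_width: 0.0236
```

```bash
python3 - <<'E'
from h import *
mv(.583,.2604,.053,-.138)
E
```

```text
t 15.85 pos [0.5828 0.2592 0.0946] yaw -0.1398 tilt [-0.0019 -0.0018 -1.    ] F [-0.7 -0.6 -2.2] w 0.0236 q [ 0.24  0.7   1.5  -0.    0.94  1.96]
shift [ 0.0001 -0.0013  0.0416] turn -0.0018 rows>= 0.7
```

Request:
{"fn": "send_rows", "kwargs": {"steps": [0.0,0.0001,-0.0013,0.008,-0.002,0.0,0.0001,-0.0013,0.015,-0.002,0.0,0.0001,-0.0013,0.022,-0.002,0.0,0.0001,-0.0013,0.029,-0.002,0.0,0.0001,-0.0013,0.036,-0.002,0.0,0.0001,-0.0013,0.041,-0.002,0.0,0.0001,-0.0013,0.042,-0.002,0.0,0.0001,-0.0013,0.0425,-0.002], "force": 60}}

```text
time: 16.85
position: [0.5823, 0.2604, 0.0537]
tool_rot: [0.998, -0.069, -0.002, 0.001]
ft_force: [-4.0, -0.8, 13.8]
grip_width: 0.0234
```

```bash
python3 - <<'E'
from h import *
mv(.583,.2604,.053,-.138); c=snap('wrist','w10')
rackchk(c)
E
```

```text
t 16.85 pos [0.5823 0.2604 0.0537] yaw -0.1374 tilt [-0.0033 -0.0022 -1.    ] F [-4.  -0.8 13.8] w 0.0234 q [ 0.25  0.76  1.52 -0.    0.87  1.96]
shift [ 0.0007 -0.0001  0.0007] turn 0.0006 rows>= 0.0
clip -0.08 x 0.0083 0.06 mid 0.0341 y -0.0797
   ztop rear->front [np.float64(0.0737), np.float64(0.0737), np.float64(0.0737), np.float64(0.074)] yc [np.float64(-0.0798), np.float64(-0.0797), np.float64(-0.0796), np.float64(-0.0806)]
clip 0 x 0.0076 0.0605 mid 0.0341 y -0.0003
   ztop rear->front [np.float64(0.0737), np.float64(0.0738), np.float64(0.0738), np.float64(0.074)] yc [np.float64(-0.0001), np.float64(-0.0004), np.float64(-0.0005), np.float64(-0.0002)]
```

View pics/w10.png

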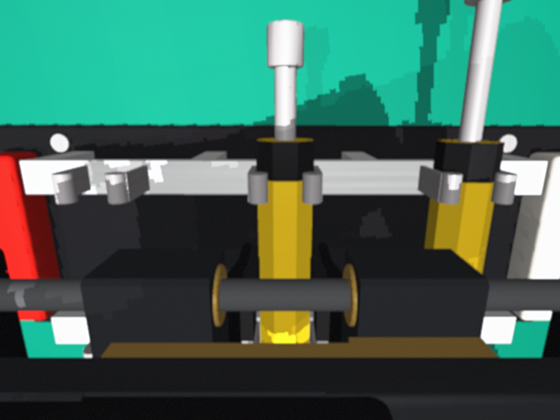

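The medium driver is at home height, 74 mm, in the middle clip. I release, rise and check.

Request:
{"fn": "send_rows", "kwargs": {"steps": [0.0,0.0,0,0.001,0,0.0,0.0,0,0.001,0,0.05,0.0,0,-0.0005,0,0.05,0.0,0,-0.0005,0,0.05,0,0,-0.0005,0,0.05,0,0,-0.0005,0]}}

```text
time: 17.65
position: [0.5821, 0.2604, 0.0539]
tool_rot: [0.998, -0.069, -0.002, 0.001]
ft_force: [0.3, 0.4, 0.5]
grip_width: 0.0485
```

Request:
{"fn": "send_rows", "kwargs": {"steps": [0.05,0,0,-0.03,0,0.05,0,0,-0.07,0,0.05,-0.04,0,-0.13,0,0.05,-0.08,0,-0.17,0,0.05,-0.08,0,-0.17,0,0.05,-0.08,0,-0.17,0,0.05,-0.08,0,-0.17,0]}}

```text
time: 18.52
position: [0.5038, 0.2712, 0.2226]
tool_rot: [0.998, -0.069, -0.003, 0.002]
ft_force: [-0.4, -0.6, -0.5]
grip_width: 0.0503
```

```bash
python3 - <<'E'
from h import *
c=snap('wrist','w11'); rackchk(c); mv(.5348,-.195,.10,-.018)
E
```

```text
clip -0.08 x -0.0451 0.0446 mid -0.0002 y -0.0797
   ztop rear->front [np.float64(0.0739), np.float64(0.0738), np.float64(0.0738), np.float64(0.0739)] yc [np.float64(-0.0798), np.float64(-0.0796), np.float64(-0.0799), np.float64(-0.0799)]
clip 0 x -0.0444 0.0451 mid 0.0004 y -0.0001
   ztop rear->front [np.float64(0.0739), np.float64(0.0738), np.float64(0.0735), np.float64(0.0735)] yc [np.float64(-0.0005), np.float64(-0.0001), np.float64(-0.0004), np.float64(-0.0001)]
t 18.575 pos [0.5038 0.2712 0.2224] yaw -0.1382 tilt [-0.0061 -0.0032 -1.    ] F [-0.4  0.2 -0.9] w 0.0503 q [ 0.3   0.46  1.56 -0.    1.13  2.01]
shift [0.0956 0.457  0.1237] turn -0.1202 rows>= 7.7
```

View pics/w11.png

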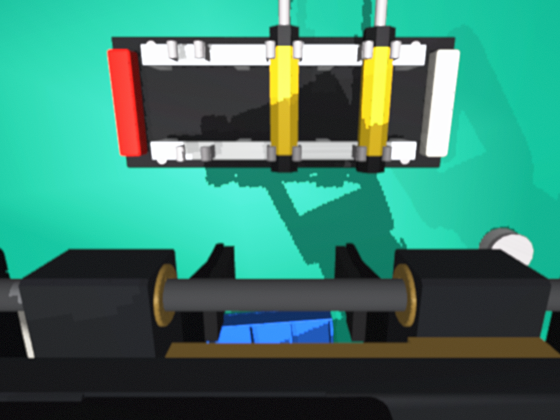

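Both the medium and long drivers are home and level. Now the short one.

Request:
{"fn": "send_rows", "kwargs": {"steps": [0.07,0.096,0.457,0.12,-0.12,0.07,0.096,0.457,0.12,-0.12,0.07,0.096,0.457,0.12,-0.12,0.07,0.096,0.457,0.12,-0.12,0.07,0.096,0.457,0.12,-0.12,0.07,0.096,0.457,0.12,-0.12,0.07,0.096,0.457,0.12,-0.12,0.07,0.096,0.457,0.12,-0.12]}}

```text
time: 19.58
position: [0.5349, -0.1983, 0.1015]
tool_rot: [1.0, -0.01, -0.004, 0.001]
ft_force: [0.7, -0.5, 0.4]
grip_width: 0.07
```

```bash
python3 - <<'E'
from h import *
mv(.5348,-.195,.08,-.018)
E
```

```text
t 19.575 pos [ 0.5349 -0.1983  0.1015] yaw -0.0208 tilt [-0.0078 -0.0023 -1.    ] F [ 0.7 -0.5  0.4] w 0.07 q [-0.55  0.62  1.67 -0.01  0.85  1.05]
shift [-0.     -0.0034  0.0215] turn -0.0028 rows>= 0.3
```

Request:
{"fn": "send_rows", "kwargs": {"steps": [0.07,0,-0.003,0.02,-0.003,0.07,0,-0.003,0.02,-0.003,0.07,0,-0.003,0.02,-0.003]}}

```text
time: 19.95
position: [0.5347, -0.1951, 0.081]
tool_rot: [1.0, -0.009, -0.004, 0.001]
ft_force: [0.2, -0.6, 0.2]
grip_width: 0.0698
```

```bash
python3 - <<'E'
from h import *
c=snap('wrist','w12'); yellow(c,100); mv(.5348,-.195,.0035,-.018)
E
```

```text
px [284. 203.] z [0.0172 0.0225 0.0243]
   range ctr [ 0.5481 -0.1954] ang -0.014 len 0.0636 wid 0.0222
   plane ctr [ 0.5473 -0.1953] ang -0.02 len 0.0644 wid 0.0237
t 20.0 pos [ 0.5351 -0.1951  0.0816] yaw -0.0171 tilt [-0.0077 -0.0024 -1.    ] F [-0.1  0.7  0.4] w 0.0699 q [-0.54  0.65  1.68 -0.01  0.81  1.05]
shift [ 0.0003 -0.0002  0.0781] turn 0.0009 rows>= 1.2
```

View pics/w12.png

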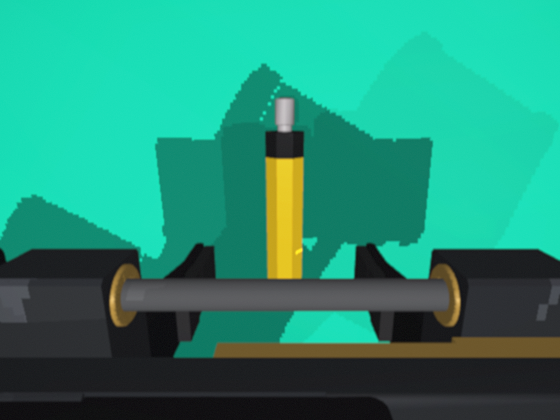

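The short driver is centred at column 284. Its front yellow edge at x = 0.580 puts the centre at 0.5345. I grip it.

Request:
{"fn": "send_rows", "kwargs": {"steps": [0.07,0,0,0.04,0,0.07,0,0,0.07,0,0.07,0,0,0.078,0,0.07,0,0,0.078,0,0.0,0,0,0.078,0,0.0,0,0,0.078,0,0.0,0,0,0.078,0,0.0,0,0,0.078,0], "force": 55}}

```text
time: 21.0
position: [0.5346, -0.1954, 0.0039]
tool_rot: [1.0, -0.009, -0.004, 0.001]
ft_force: [-0.4, -1.1, -0.2]
grip_width: 0.0378
```

Request:
{"fn": "send_rows", "kwargs": {"steps": [0.0,0,0,0,0,0.0,0,0,0,0,0.0,0,0,0,0,0.0,0,0,0,0]}}

```text
time: 21.5
position: [0.5347, -0.1954, 0.004]
tool_rot: [1.0, -0.009, -0.004, 0.001]
ft_force: [-0.0, 0.0, -0.3]
grip_width: 0.0233
```

```bash
python3 - <<'E'
from h import *
mv(.594,.3397,.16,-.138)
E
```

```text
t 21.5 pos [ 0.5347 -0.1954  0.004 ] yaw -0.0171 tilt [-0.0072 -0.0028 -1.    ] F [-0.   0.  -0.3] w 0.0233 q [-0.54  0.78  1.71 -0.01  0.65  1.05]
shift [ 0.0491 -0.5356 -0.1579] turn 0.1209 rows>= 9.0
```

Request:
{"fn": "send_rows", "kwargs": {"steps": [0.0,0,0,-0.03,0,0.0,0,0,-0.08,0,0.0,0,0,-0.13,0,0.0,0.006,-0.06,-0.158,0.02,0.0,0.012,-0.12,-0.158,0.04,0.0,0.018,-0.18,-0.158,0.06,0.0,0.024,-0.24,-0.158,0.08,0.0,0.03,-0.3,-0.158,0.1]}}

```text
time: 22.5
position: [0.5705, 0.1064, 0.1605]
tool_rot: [0.998, -0.059, -0.004, 0.002]
ft_force: [0.2, -1.0, -1.5]
grip_width: 0.0231
```

```bash
python3 - <<'E'
from h import *
mv(.594,.3397,.15,-.138)
E
```

```text
t 22.5 pos [0.5705 0.1064 0.1605] yaw -0.1179 tilt [-0.0079 -0.0028 -1.    ] F [ 0.2 -1.  -1.5] w 0.0231 q [-0.01  0.55  1.6  -0.    1.    1.68]
shift [-0.004  -0.2345  0.0097] turn 0.0201 rows>= 3.8
```

Request:
{"fn": "send_rows", "kwargs": {"steps": [0.0,-0.001,-0.06,0.004,0.01,0.0,-0.002,-0.12,0.006,0.02,0.0,-0.003,-0.18,0.008,0.02,0.0,-0.004,-0.22,0.01,0.02,0.0,-0.004,-0.2345,0.01,0.02,0.0,-0.004,-0.2345,0.01,0.02,0.0,-0.004,-0.2345,0.01,0.02]}}

```text
time: 23.38
position: [0.5939, 0.338, 0.1494]
tool_rot: [0.998, -0.07, -0.004, 0.002]
ft_force: [-0.6, -0.6, -1.6]
grip_width: 0.0233
```

```bash
python3 - <<'E'
from h import *
c=snap('wrist','w13'); rackchk(c); mv(.594,.3397,.095,-.138)
E
```

```text
clip -0.08 x -0.0306 0.0601 mid 0.0148 y -0.0795
   ztop rear->front [np.float64(0.0737), np.float64(0.0736), np.float64(0.0737), np.float64(0.0738)] yc [np.float64(-0.0791), np.float64(-0.0795), np.float64(-0.079), np.float64(-0.0794)]
clip 0 x -0.0278 0.0607 mid 0.0164 y -0.0001
   ztop rear->front [np.float64(0.0736), np.float64(0.0736), np.float64(0.0737), np.float64(0.0739)] yc [np.float64(-0.0002), np.float64(0.0), np.float64(-0.0), np.float64(0.0001)]
clip 0.08 x 0.0086 0.0452 mid 0.0269 y 0.0724
   ztop rear->front [np.float64(0.169), np.float64(0.1691), np.float64(0.1691), np.float64(0.1692)] yc [np.float64(0.0781), np.float64(0.0781), np.float64(0.0717), np.float64(0.0779)]
t 23.425 pos [0.5941 0.3379 0.1496] yaw -0.1398 tilt [-0.0087 -0.0036 -1.    ] F [ 0.5 -1.2 -1.2] w 0.0232 q [ 0.35  0.69  1.33 -0.    1.13  2.06]
shift [ 0.0001 -0.0021  0.0546] turn -0.0018 rows>= 0.9
```

View pics/w13.png

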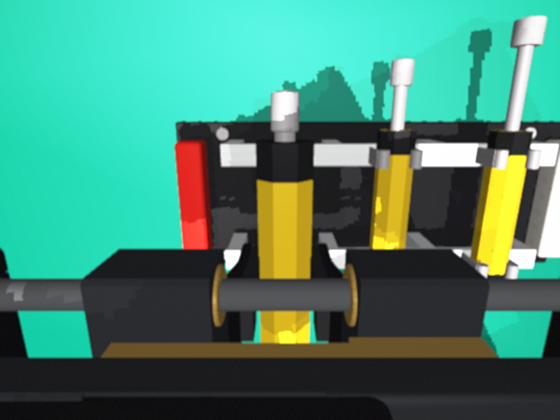

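Request:
{"fn": "send_rows", "kwargs": {"steps": [0.0,0.0004,-0.0021,0.02,-0.002,0.0,0.0004,-0.0021,0.045,-0.002,0.0,0.0004,-0.0021,0.055,-0.002,0.0,0.0004,-0.0021,0.055,-0.002]}}

```text
time: 23.92
position: [0.5935, 0.3389, 0.093]
tool_rot: [0.998, -0.069, -0.006, 0.003]
ft_force: [-1.1, 0.7, -1.7]
grip_width: 0.0231
```

```bash
python3 - <<'E'
from h import *
mv(.5943,.3397,.053,-.138)
E
```

```text
t 23.925 pos [0.5935 0.3389 0.093 ] yaw -0.1384 tilt [-0.0114 -0.0047 -0.9999] F [-1.1  0.7 -1.7] w 0.0231 q [ 0.36  0.76  1.36 -0.    1.03  2.07]
shift [ 0.0011 -0.0012  0.04  ] turn -0.0004 rows>= 0.6
```

Request:
{"fn": "send_rows", "kwargs": {"steps": [0.0,0.001,-0.0012,0.008,0,0.0,0.001,-0.0012,0.015,0,0.0,0.001,-0.0012,0.022,0,0.0,0.001,-0.0012,0.029,0,0.0,0.001,-0.0012,0.035,0,0.0,0.001,-0.0012,0.04,0,0.0,0.001,-0.0012,0.041,0,0.0,0.001,-0.0012,0.041,0], "force": 60}}

```text
time: 24.92
position: [0.5936, 0.3396, 0.0539]
tool_rot: [0.998, -0.069, -0.006, 0.003]
ft_force: [-4.0, -0.7, 10.9]
grip_width: 0.0231
```

```bash
python3 - <<'E'
from h import *
mv(.594,.3397,.053,-.138); c=snap('wrist','w14')
rackchk(c)
E
```

```text
t 24.925 pos [0.5936 0.3396 0.0539] yaw -0.1382 tilt [-0.0125 -0.0052 -0.9999] F [-4.  -0.7 10.9] w 0.0231 q [ 0.36  0.81  1.38 -0.    0.97  2.07]
shift [ 0.0004 -0.0001  0.0009] turn -0.0002 rows>= 0.0
clip 0 x 0.0088 0.045 mid 0.0269 y 0.0002
   ztop rear->front [np.float64(0.0737), np.float64(0.0737), np.float64(0.0738), np.float64(0.074)] yc [np.float64(0.0003), np.float64(0.0002), np.float64(0.0004), np.float64(-0.001)]
clip 0.08 x 0.0082 0.0603 mid 0.0343 y 0.0797
   ztop rear->front [np.float64(0.0736), np.float64(0.0738), np.float64(0.0738), np.float64(0.074)] yc [np.float64(0.0798), np.float64(0.0796), np.float64(0.0797), np.float64(0.0798)]
```

View pics/w14.png

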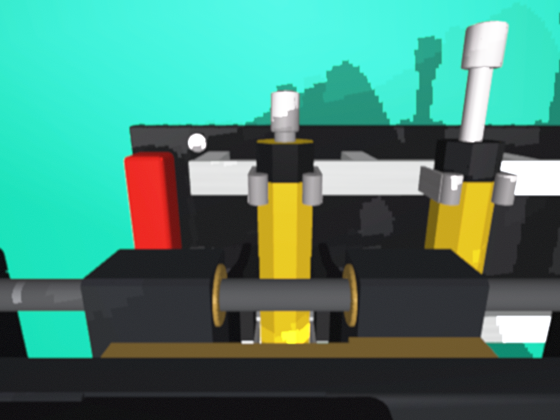

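The short driver is at 74 mm in the left clip next to the red block. I release, rise and make the last checks.

Request:
{"fn": "send_rows", "kwargs": {"steps": [0.0,0.0,0,0.001,0,0.0,0.0,0,0.001,0,0.05,0.0,0,-0.0005,0,0.05,0.0,0,-0.0005,0,0.05,0,0,-0.0005,0,0.05,0,0,-0.0005,0]}}

```text
time: 25.72
position: [0.5934, 0.3396, 0.054]
tool_rot: [0.998, -0.069, -0.006, 0.003]
ft_force: [-0.2, -0.4, -0.3]
grip_width: 0.0486
```

Request:
{"fn": "send_rows", "kwargs": {"steps": [0.05,0,0,-0.03,0,0.05,0,0,-0.07,0,0.05,-0.04,0.03,-0.13,0,0.05,-0.08,0.06,-0.17,0,0.05,-0.08,0.06,-0.17,0,0.05,-0.08,0.06,-0.17,0,0.05,-0.08,0.06,-0.17,0,0.05,-0.08,0.06,-0.17,0]}}

```text
time: 26.72
position: [0.5086, 0.2922, 0.2237]
tool_rot: [0.998, -0.069, -0.007, 0.004]
ft_force: [-0.1, 0.3, -0.7]
grip_width: 0.0501
```

```bash
python3 - <<'E'
from h import *
c=snap('wrist','w15'); rackchk(c); snap('top','top1'); snap('scene','scene1'); mv(.58,.26,.2,-.138)
E
```

```text
clip -0.08 x -0.0447 0.0445 mid -0.0001 y -0.0796
   ztop rear->front [np.float64(0.0739), np.float64(0.0737), np.float64(0.0738), np.float64(0.0739)] yc [np.float64(-0.0797), np.float64(-0.0796), np.float64(-0.0795), np.float64(-0.0796)]
clip 0 x -0.0447 0.0449 mid 0.0001 y -0.0001
   ztop rear->front [np.float64(0.0738), np.float64(0.0738), np.float64(0.0739), np.float64(0.0738)] yc [np.float64(-0.0001), np.float64(-0.0003), np.float64(-0.0002), np.float64(-0.0)]
clip 0.08 x -0.0448 0.0449 mid 0.0001 y 0.0797
   ztop rear->front [np.float64(0.0739), np.float64(0.0738), np.float64(0.0738), np.float64(0.074)] yc [np.float64(0.0797), np.float64(0.0796), np.float64(0.0797), np.float64(0.0798)]
t 26.875 pos [0.5084 0.2922 0.2242] yaw -0.1382 tilt [-0.0146 -0.0059 -0.9999] F [ 0.3  0.3 -0.6] w 0.0497 q [ 0.33  0.48  1.52 -0.    1.16  2.04]
shift [0.0757 0.0218 0.0233] turn -0.0002 rows>= 1.3
```

View pics/w15.png

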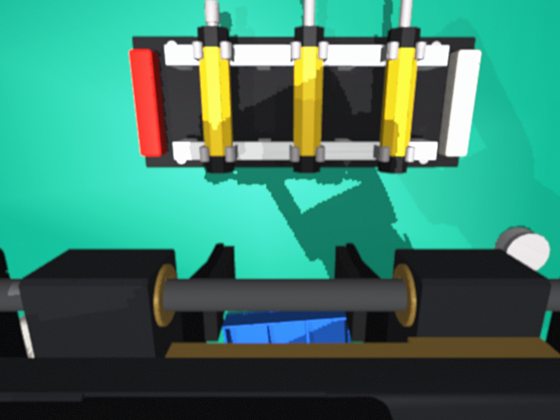

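View pics/scene1.png

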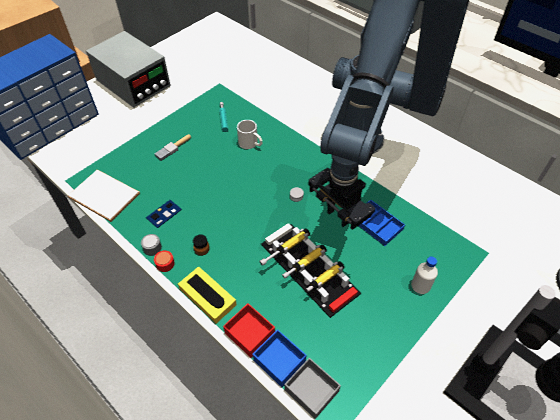

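All three drivers sit in their clips: short at columns ~215 beside red, medium at ~307, long at ~398 beside white. The bystanders look unmoved and the gripper is clear, so I hand in.

```bash
python3 - <<'E'
from h import *
print(hand_in())
E
```

```text
the job is handed in; nothing more can be done
None
```

All three nut drivers are home in the rack, and I handed the job in at about 27 s. The short one is in the left clip next to the red block, the medium one in the middle, and the long one in the right clip next to the white block.

- **Fit:** In the last wrist range check, all three handle tops were level at 73.7–74.0 mm (74 mm is fully home). Each handle was centred lengthwise within 0.2 mm and sideways within 0.5 mm of its clip.
- **Force:** The wrist force read at the end of each press was 10–14 N. I had no reading of the peak during a press.
- **Bystanders:** They looked unmoved in the final scene picture. I compared them by eye only.
- **Release:** The gripper was open and clear of everything, with wrist force readings under 1 N.
- **Deviation:** The tool tilted slightly as the moves went on, to about 0.9° by the end. The moves cannot correct tilt. It did not show in the seating.

No check failed. An early sideways reading of the rack from the top camera was about 4 mm off the wrist camera's, so I placed by the clip lips measured from the wrist.

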